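Find the hidden release notch and spring the drawer

TASK

The drawer of the low wooden tool case is opened by a release key that sits in a notch hidden somewhere along the case's back edge, the long edge facing away from the robot. Feel along that edge with a fingertip until you find the notch, press the key inside it fully home so that the drawer at the front slides out, then take the hand away. Do not touch the drawer itself, and leave the things lying on and around the case where they are: nothing is to be picked up.

Things in the scene. Friction and masses are not known exactly. Their poses are not given: they have to be found in the camera images.
- tool_case: Low dark-wood case fixed to the table, 130 mm deep (x), 324 mm long (y), 45 mm high. Origin: centre of its underside. x points from the front face (drawer, x = -65 mm, robot side) to the back face (x = +65 mm), y along its length, z up. On its top, 8 mm high strips run along y at x = -65 to -59 and +29 to +35 mm (up to z = 53 mm).
- back_edge (a point): Middle of the case's back face, at its top edge (z = 45 mm). The back edge, 30 mm deep, is six joined blocks 50 mm long, centred at y = -125, -75, -25, 25, 75, 125 mm from here, with a 12 mm cheek at each end; axes as the case. Five blocks are solid, their back faces one flat rigid plane from the table up. One, a different one each time, has the notch in its middle.
- edge_foot (a point): Foot of the case's back face, straight below back_edge, on the table. The notch (place not reported): 38 mm long along y, open at the back and the top, floor 8 mm above the table. In it, 10 mm in from the back face, stands the flat face of the wooden release key, 36 mm long, from 9 to 41 mm above the table; pushed fully home the face is 18 mm in.
- release_key (a joint): How far the release key is pushed in, m: 0 at rest, 0.008 fully home against its stop. It slides along the case's -x (towards the robot) against about 5 to 7 N, without a spring: it stays where it is left. It drives the drawer, 4 mm out for each mm of the key.
- drawer: Shallow lighter-wood drawer in the front of the case, front panel 280 mm long and 29 mm high, flush with the case's front face when shut. Origin coincides with the case's origin when shut; same axes as the case. It slides out along the case's -x, towards the robot, by 32 mm when the key is fully home.
- pencil: Flat red carpenter's pencil, 171 x 14 x 8 mm, lying on the case; origin at its underside, y along it.
- spring_clamp: Dark plastic spring clamp with orange tips, 121 x 54 x 19 mm, lying on the case; origin at its underside, y along it.
- tape_measure: Yellow and black tape measure standing on edge, 85 x 37 x 66 mm, on the table at the left; origin at its underside.
- masking_roll: Roll of masking tape lying flat, 105 mm across, 25 mm high, at the right; origin at the centre of its underside.
- sanding_block: Paper-wrapped sanding block, 110 x 67 x 33 mm, on the table at the right; origin at the centre of its underside.
- stain_tin: Small round orange tin, 75 mm across, 56 mm high, at the far right; origin at the centre of its underside.
Things that resemble listed ones, but are neither listed nor needed, are in the scene too. Leave any blue look-alike of the part that bears release_key alone.

How it is judged:
By the outcome, as a careful person would: the job done as asked, in the order asked, and still so for the second after the job is handed in, with the robot touching nothing.
It also fails if it takes over 58 s, if anything falls off the work surface, if the arm or the gripper's body presses on something with over 40 N, if the wrist force passes 120 N, or if a joint passes its speed limit or range.

ROBOT

A 6-joint arm with a two-finger parallel gripper is mounted at the origin on the work surface; the furniture and walls round the work are solid. World frame = base frame: x ahead of the robot, y to its left, z up, the work surface at z = 0. Lengths are in mm, angles in degrees, forces in N, time in s.
With the tool pointing down it reaches from about 350 to 850 mm from the base axis. Payload 8.1 kg.
Tool frame: the origin (TCP) lies at the centre of the arm's flange, where the gripper is bolted on; the fingertips stand 173 mm ahead of it and the grasp point (between the pads) lies 155 mm ahead of it; z points along the fingers, y is the line along which they close (so a half turn about z gives the same grasp; the last joint's range is limited). The gripper opens to 85 mm and grips with 20 to 120 N. Pads are 22 mm wide; open, the fingers measure 114 mm over their backs; the gripper's body (76 mm by 85 mm) begins 54 mm behind the grasp point. The pads swing forward as they close: fully open they stand 13 mm farther back than shut.
Start: joints at [-75.768, 7.471, 85.268, -0, 87.261, -4.893], TCP at [196.602, -566.881, 404.692] pointing down, gripper open.
Joint ranges: [-169.43, 169.43], [-51.17, 129.36], [1.28, 143.12], [-76.62, 256.62], [0, 156.53], [-152.29, 152.29]. Speed limits (degrees/s): [136.94, 136.94, 159.86, 180, 180, 180].

INTERFACE

Orientations are given as [roll, pitch, yaw] about the fixed x, y, z axes, in that order (R = Rz(yaw) Ry(pitch) Rx(roll)).
In Python, from bench import * gives the robot as it stands.
- The arm moves only by the shell command python3 -m jog 'ROWS' [FORCE]. ROWS is text: rows parted by semicolons, each of 7 numbers parted by spaces: the shift along the tool's x, y, z scaled (see below), then the turn, a rotation vector about the tool's x, y, z scaled (see below), then the closure, from -1 (fully open) to 1 (shut). In form: tx ty tz wx wy wz hand; .... A call has 1 to 5 rows; each row shifts and turns the commanded pose from where the row before left it, along the tool's axes as they then stand; what a row does not reach is not made up. The controller multiplies each number of a shift by 0.1 m and each number of a turn by 60 degrees. A row lasts 1/8 s, in which the tool goes at most 62.5 mm and 10.7 degrees, less where a joint would pass 70% of its speed; a pose out of reach is approached as far as the arm can. A call with a number of a shift or a turn outside -1 to 1 is refused whole. A call with a gripper value outside its range is refused whole. The fingers move at their own pace and stop on an object; FORCE is the grip in N (left out, the last holds). Time passes only in rows, so rows that do not move let the fingers close. It gives the time, the measured TCP pose, the force, the opening and the grip force at its end, in the units of the state.
- sense(): the state, without advancing time (a new reading comes with each control period).
- snapshot(name): name is "scene" or "top"; returns a dict with "img" (384x512x3 uint8, red, green, blue), "fx", "fy", "cx", "cy" (pixels), "extrinsics" (4x4, takes a point from camera to world coordinates). Camera axes: x right, y down, z forward; pixel columns grow to the right and rows downward; lengths in mm; the calibration is good to about 2 mm. A picture is of the moment at which its call begins. There is no depth.
- hand_in(): hands the job in; it is judged then, once.
The state is a dict: "time": time; "joint_pos": joint angles; "qd": joint speeds; "joint_efforts": joint torques, N m; "tool_pos": TCP position; "tcp_rot": TCP orientation; "ft_force": force on the tool from outside, world axes, zero at the start; "wrist_torque": the same for the moment, N m; "finger_gap": finger opening in mm; "grip_force": force on a finger pad.
Only numpy, scipy, OpenCV 4.12 (cv2) and the standard library are available. Lean on these libraries where they do the work, as an engineer would, in place of code of your own. Each camera call takes 0.05 s, during which the arm holds its last target. There are 200 camera calls.

## Working session

There is one attempt and no reset: what is moved stays moved. The work goes in short steps, Python scripts to look and compute and a shell command to move; the robot and the scene stay as the last step left them, time stands still between calls to the robot, and variables do not carry over. Pictures are saved under pics/ and viewed, at most 10 in all, crops included, and the job is handed in when it is done.

```bash
mkdir -p pics
python3 - <<'E'
from bench import *
import cv2,numpy as np
for n in("scene","top"):
    s=snapshot(n); cv2.imwrite(f"pics/{n}0.png",s["img"][:,:,::-1]); print(n,s["fx"],s["fy"],s["cx"],s["cy"],np.round(s["extrinsics"],3).tolist())
st=sense(); print(st)
E
```

```text
scene 445.54242012239234 445.54242012239234 254.93391483877065 188.30813171324462 [[-0.713, -0.459, 0.529, -141.08], [-0.701, 0.467, -0.539, 604.698], [0.001, -0.756, -0.655, 831.764], [0.0, 0.0, 0.0, 1.0]]
top 357.73398838875846 357.73398838875846 253.5904631601561 191.1300970492509 [[0.007, -0.994, 0.106, 358.45], [-1.0, -0.007, -0.002, -27.471], [0.003, -0.106, -0.994, 1040.021], [0.0, 0.0, 0.0, 1.0]]
{'time': 0.1, 'joint_pos': array([-7.57690163e+01,  7.50998178e+00,  8.53256604e+01, -1.63473249e-03,
        8.72606779e+01, -4.89274664e+00]), 'qd': array([-0.06015666, -0.02123311, -0.16392981, -0.02359925, -0.08034356,
        0.04008535]), 'joint_efforts': array([ 8.76051527e-04, -5.70953214e+01, -5.01941264e+01, -2.66668667e-04,
        8.09808058e-03, -3.12031318e-05]), 'tool_pos': array([ 196.53104577, -566.67030388,  403.73229373]), 'tcp_rot': array([-1.79903892e+02, -6.58843297e-03,  1.91238043e+01]), 'ft_force': array([-0.92379907, -0.19208269, -0.29284419]), 'wrist_torque': array([ 0.04480265, -0.0150184 , -0.04663376]), 'grip_force': 0.0, 'finger_gap': 85.63485560877436}
```

View pics/scene0.png

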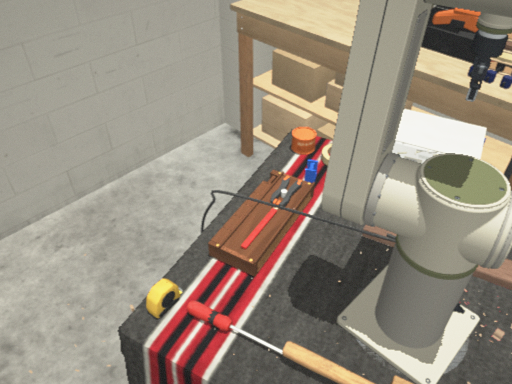

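View pics/top0.png

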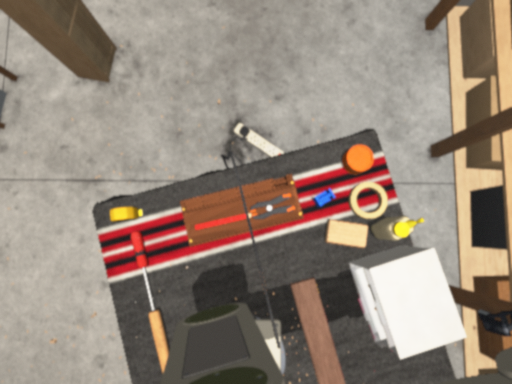

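The scene view shows the case at (260,220), with a blue look-alike at (312,170) and a cable over the case. The top view shows the case from (182,202) to (300,213), with its back edge as the upper side. Next I'll enlarge both.

Run:
```python
import cv2,numpy as np
a=cv2.imread("pics/top0.png")[120:275,165:335]; b=cv2.imread("pics/scene0.png")[140:290,185:345]
cv2.imwrite("pics/c1.png",cv2.resize(a,None,fx=4.6,fy=3.8*4.6/3.8*0.82,interpolation=2) if 0 else cv2.resize(a,(658,600),interpolation=2))
cv2.imwrite("pics/c2.png",cv2.resize(b,(640,600),interpolation=2))
```

```text
(no output)
```

View pics/c1.png

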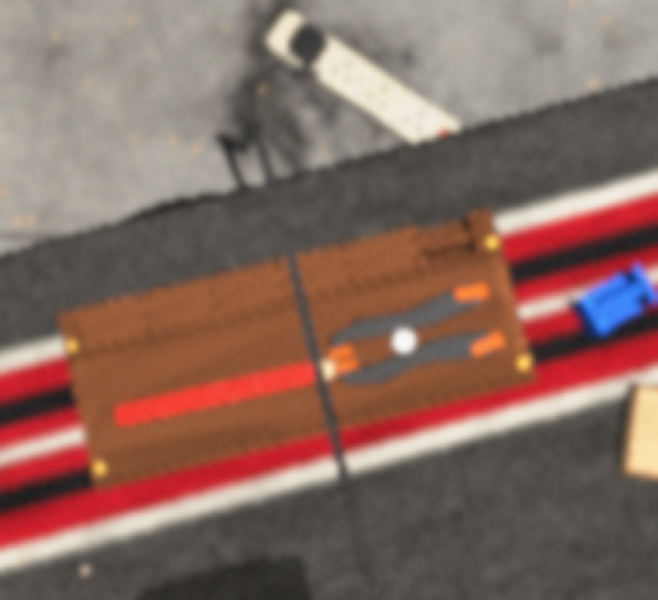

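View pics/c2.png

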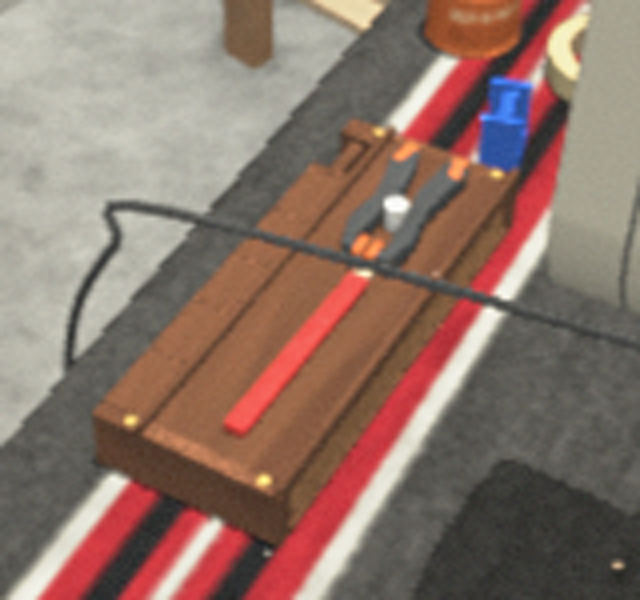

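```bash
cat > h.py <<'E'
import cv2,numpy as np
K={"scene":(445.5424,254.934,188.308),"top":(357.734,253.590,191.130)}
from bench import *
S={n:snapshot(n) for n in K}
def ray(n,p):
    f,cx,cy=K[n];E=S[n]["extrinsics"];d=E[:3,:3]@[(p[0]-cx)/f,(p[1]-cy)/f,1];return E[:3,3],d
def onz(n,p,z): o,d=ray(n,p);return o+d*(z-o[2])/d[2]
def proj(n,P):
    f,cx,cy=K[n];q=np.linalg.inv(S[n]["extrinsics"])@np.r_[P,1];return np.array([cx+f*q[0]/q[2],cy+f*q[1]/q[2]])
def tri(a,b):
    o,d=ray("top",a);p,e=ray("scene",b);s=np.linalg.lstsq(np.c_[d,-e],p-o,rcond=None)[0];A=o+s[0]*d;B=p+s[1]*e;return (A+B)/2,np.linalg.norm(A-B)
t=lambda u,v:(165+(u+.5)/658*170-.5,120+(v+.5)/600*155-.5)
c=lambda u,v:(185+(u+.5)/640*160-.5,140+(v+.5)/600*150-.5)
E
python3 - <<'E'
from h import *
np.set_printoptions(precision=1,suppress=True)
print("top corners z45:",[onz("top",t(*p),45) for p in((60,315),(490,210),(535,378),(95,487))])
print("notch top", [onz("top",t(*p),45) for p in((418,243),(472,225))])
print("scene: BL, notch ends z45",[onz("scene",c(*p),45) for p in((95,412),(345,127),(310,170),(340,138))])
# HSV mask of wood in top
img=S["top"]["img"];hsv=cv2.cvtColor(img,cv2.COLOR_RGB2HSV)
m=cv2.inRange(hsv,(5,70,40),(16,200,190));m[:170]=0;m[250:]=0;m[:,:178]=0;m[:,306:]=0
m=cv2.morphologyEx(m,cv2.MORPH_CLOSE,np.ones((9,9)));cs=max(cv2.findContours(m,0,2)[0],key=cv2.contourArea)
r=cv2.minAreaRect(cs);B=[onz("top",p,45) for p in cv2.boxPoints(r)];print(r,np.array(B))
# cable: top points vs scene line
for z in(45,60,100,150,200,250):
  print(z,[proj("scene",onz("top",t(*p),z)) for p in((293,255),(320,370),(345,470),(240,185))])
print([c(*p) for p in((115,205),(250,238),(400,270),(560,318),(70,365))])
E
```

```text
top corners z45: [array([435.1, 175. ,  45. ]), array([ 513.9, -135. ,   45. ]), array([ 392.3, -166.8,   45. ]), array([312.7, 146.7,  45. ])]
notch top [array([489.3, -82.7,  45. ]), array([ 502.8, -121.9,   45. ])]
scene: BL, notch ends z45 [array([435.9, 173.8,  45. ]), array([ 513.9, -126.8,   45. ]), array([498.9, -75.5,  45. ]), array([ 508. , -115.3,   45. ])]
((241.78594970703125, 212.14859008789062), (54.05344009399414, 119.53524017333984), 76.39945983886719) [[ 438.   182.9   45. ]
 [ 519.7 -141.5   45. ]
 [ 372.8 -176.    45. ]
 [ 293.6  143.8   45. ]]
45 [array([245.4, 200. ]), array([273.9, 211.6]), array([300. , 221.9]), array([221.2, 198. ])]
60 [array([245.9, 196. ]), array([274.3, 207.4]), array([300.3, 217.5]), array([221.9, 194. ])]
100 [array([247.5, 184.9]), array([275.5, 195.8]), array([300.9, 205.4]), array([223.8, 183. ])]
150 [array([249.5, 170.1]), array([276.9, 180.4]), array([301.8, 189.4]), array([226.4, 168.4])]
200 [array([251.7, 154.5]), array([278.5, 164. ]), array([302.8, 172.4]), array([229.2, 152.8])]
250 [array([254.1, 137.7]), array([280.1, 146.5]), array([303.8, 154.3]), array([232.1, 136.1])]
[(213.375, 190.875), (247.125, 199.125), (284.625, 207.125), (324.625, 219.125), (202.125, 230.875)]
```

The release key's notch is visible at the right end of the back edge, at crop 2 (350,155) and crop 1 (450,240). That is block y = -125, at about world (505,-101). The blue look-alike at top (323,198) is a separate part beside the case, so I'll leave it alone. The cable crosses at y ≈ +7, low and clear of my path. I'll turn and shut the hand, go behind the edge, touch the solid block first, then the notch.

```bash
python3 -m jog '0 0 -0.12 0 0 -0.1576 1;0 0 -0.12 0 0 -0.1576 1;0 0 -0.12 0 0 -0.1576 1;0 0 -0.12 0 0 -0.1576 1;0 0 -0.12 0 0 -0.1576 1' 30
python3 -m jog '0 0 0 0 0 -0.1576 1;0 0 0 0 0 -0.1576 1;0 0 0 0 0 -0.1576 1;0 0 0 0 0 -0.1576 1;0 0 0 0 0 0 1'
```

```text
time: 0.82
tool_pos: [196.6, -566.8, 464.8]
tcp_rot: [-180.0, -0.0, 66.7]
ft_force: [-0.9, 0.6, 0.6]
finger_gap: 0.1
grip_force: 0.0
time: 1.45
tool_pos: [196.6, -566.9, 464.4]
tcp_rot: [-180.0, -0.0, 104.2]
ft_force: [0.3, -0.5, 0.8]
finger_gap: 0.1
grip_force: 0.0
```

```bash
python3 -m jog '0.3 0.33 0 0 0 0 1;0.3 0.33 0 0 0 0 1;0.3 0.33 0 0 0 0 1;0.3 0.33 0 0 0 0 1;0.3 0.33 0 0 0 0 1'
python3 -m jog '0.3 0.33 0 0 0 0 1;0.3 0.33 0 0 0 0 1;0.3 0.33 0 0 0 0 1;0.3 0.33 0 0 0 0 1;0.3 0.33 0 0 0 0 1'
python3 -m jog '0.3 0.33 0 0 0 0 1;0.3 0.33 0 0 0 0 1;0.3 0.33 0 0 0 0 1;0.25 0.3 0 0 0 0 1;0 0 0 0 0 0 1'
```

```text
time: 2.08
tool_pos: [320.2, -379.6, 464.7]
tcp_rot: [180.0, 0.0, 104.0]
ft_force: [1.1, -0.5, -0.1]
finger_gap: -0.1
grip_force: 0.0
time: 2.7
tool_pos: [443.3, -193.6, 464.8]
tcp_rot: [180.0, 0.0, 104.0]
ft_force: [-0.0, -1.0, 0.5]
finger_gap: -0.0
grip_force: 0.0
time: 3.32
tool_pos: [540.4, -49.6, 464.2]
tcp_rot: [-180.0, -0.0, 104.2]
ft_force: [-0.5, -0.2, -0.4]
finger_gap: 0.4
grip_force: 0.0
```

```bash
python3 -m jog '0 0 0.5 0 0 0 1;0 0 0.5 0 0 0 1;0 0 0.5 0 0 0 1;0 0 0.4 0 0 0 1;0 0 0 0 0 0 1'
python3 - <<'E'
from bench import *
import cv2
a=snapshot("scene")["img"][120:270,185:345,::-1]; cv2.imwrite("pics/c3.png",cv2.resize(a,(640,600),interpolation=2))
E
```

```text
time: 3.95
tool_pos: [537.4, -52.1, 271.0]
tcp_rot: [-179.6, -0.2, 104.0]
ft_force: [-0.4, -0.7, -0.4]
finger_gap: 0.1
grip_force: 0.0
```

View pics/c3.png

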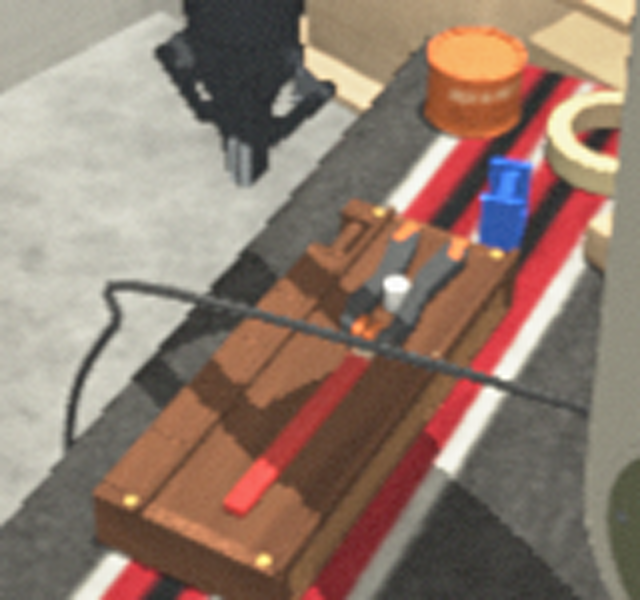

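The crop shows the closed hand hanging clear behind the edge at (240,180). The open notch is at (350,230) in the last block, and the cable is well to the left. I'll descend now.

```bash
python3 -m jog '0 0 0.3 0 0 0 1;0 0 0.3 0 0 0 1;0 0 0.1 0 0 0 1;0 0 0 0 0 0 1;0 0 0 0 0 0 1'
python3 -m jog '0 -0.08 0 0 0 0 1;0 -0.08 0 0 0 0 1;0 -0.04 0 0 0 0 1;0 0 0 0 0 0 1'
```

```text
time: 4.62
tool_pos: [540.5, -52.0, 206.8]
tcp_rot: [179.8, 0.1, 104.2]
ft_force: [0.1, -0.6, -0.2]
finger_gap: 0.1
grip_force: 0.0
time: 5.12
tool_pos: [519.7, -56.8, 204.7]
tcp_rot: [-180.0, -0.0, 104.2]
ft_force: [-0.3, 0.5, 0.4]
finger_gap: 0.0
grip_force: 0.0
```

```bash
python3 -m jog '0 -0.03 0.06 0 0 0 1;0 -0.03 0 0 0 0 1;0 0 0 0 0 0 1'
for i in 1 2 3; do :; done; python3 -m jog '0 -0.02 0 0 0 0 1;0 0 0 0 0 0 1'
python3 -m jog '0 -0.02 0 0 0 0 1;0 0 0 0 0 0 1'
```

```text
time: 5.5
tool_pos: [514.0, -58.2, 198.4]
tcp_rot: [-180.0, -0.0, 104.2]
ft_force: [-0.6, -0.3, -0.2]
finger_gap: 0.1
grip_force: 0.0
time: 5.75
tool_pos: [512.4, -58.7, 198.8]
tcp_rot: [180.0, 0.0, 104.2]
ft_force: [0.9, -0.3, 0.3]
finger_gap: -0.3
grip_force: 0.0
time: 6.0
tool_pos: [511.1, -59.0, 199.0]
tcp_rot: [179.8, 0.0, 104.2]
ft_force: [6.3, 1.6, -3.8]
finger_gap: -0.1
grip_force: 2.8
```

Solid back face felt at TCP (511,-59), 6 N. I'll back off, move along to the notch and push in.

```bash
python3 -m jog '0 0.05 0 0 0 0 1;-0.18 0 0 0 0 0 1;-0.185 0 0 0 0 0 1;0 0 0 0 0 0 1;0 0 0 0 0 0 1'
python3 -m jog '0 -0.05 0 0 0 0 1;0 -0.03 0 0 0 0 1;0 0 0 0 0 0 1'
```

```text
time: 6.62
tool_pos: [524.1, -93.8, 198.5]
tcp_rot: [-180.0, -0.0, 104.2]
ft_force: [0.7, -0.2, 0.1]
finger_gap: -0.0
grip_force: 0.0
time: 7.0
tool_pos: [516.1, -95.1, 198.7]
tcp_rot: [-180.0, -0.0, 104.2]
ft_force: [-0.0, 0.9, -0.4]
finger_gap: 0.0
grip_force: 0.0
```

Already 4 mm past the face plane with no force, so the fingertip is in the notch. I'll go on to the key.

```bash
python3 -m jog '0 -0.03 0 0 0 0 1;0 0 0 0 0 0 1'
python3 -m jog '0 -0.03 0 0 0 0 1;0 -0.03 0 0 0 0 1;0 0 0 0 0 0 1'
python3 -m jog '0 -0.03 0 0 0 0 1;0 -0.02 0 0 0 0 1;0 0 0 0 0 0 1'
```

```text
time: 7.25
tool_pos: [513.4, -96.0, 198.7]
tcp_rot: [-180.0, -0.0, 104.2]
ft_force: [-0.0, 0.6, -0.2]
finger_gap: 0.1
grip_force: 0.0
time: 7.62
tool_pos: [507.9, -97.5, 198.9]
tcp_rot: [179.9, 0.0, 104.2]
ft_force: [3.1, 0.6, -1.5]
finger_gap: 0.1
grip_force: 1.6
time: 8.0
tool_pos: [503.1, -98.7, 198.9]
tcp_rot: [180.0, 0.0, 104.2]
ft_force: [3.7, 0.6, -1.5]
finger_gap: -0.2
grip_force: 1.7
```

```bash
python3 -m jog '0 -0.015 0 0 0 0 1;0 0 0 0 0 0 1;0 0 0 0 0 0 1'
python3 -m jog '0 -0.015 0 0 0 0 1;0 0 0 0 0 0 1;0 0 0 0 0 0 1'
```

```text
time: 8.38
tool_pos: [502.3, -98.9, 199.0]
tcp_rot: [179.9, 0.0, 104.2]
ft_force: [8.4, 2.9, -4.3]
finger_gap: 0.0
grip_force: 4.5
time: 8.75
tool_pos: [501.6, -99.1, 199.2]
tcp_rot: [179.7, 0.0, 104.2]
ft_force: [14.9, 3.8, -9.2]
finger_gap: 0.2
grip_force: 7.5
```

The force is climbing against the stop at the expected 18 mm depth. I'll give one more small push, then withdraw.

```bash
python3 -m jog '0 -0.01 0 0 0 0 1;0 0 0 0 0 0 1;0 0 0 0 0 0 1'
python3 -m jog '0 0.1 0 0 0 0 1;0 0.2 0 0 0 0 1;0 0.15 0 0 0 0 1;0 0 -0.2 0 0 0 1;0 0 -0.4 0 0 0 1'
python3 -m jog '0 0 -0.5 0 0 0 1;0 0 -0.5 0 0 0 1;0 0 -0.5 0 0 0 1;-0.4 0 -0.2 0 0 0 1;-0.4 0 0 0 0 0 1'
python3 -m jog '-0.4 -0.2 0 0 0 0 1;-0.4 -0.2 0 0 0 0 1;-0.4 -0.2 0 0 0 0 1;-0.2 -0.1 0 0 0 0 1;0 0 0 0 0 0 1'
python3 - <<'E'
from h import *
cv2.imwrite("pics/c4.png",cv2.resize(S["top"]["img"][120:275,165:335,::-1],(658,600),interpolation=2))
cv2.imwrite("pics/c5.png",cv2.resize(S["scene"]["img"][140:290,185:345,::-1],(640,600),interpolation=2))
E
```

```text
time: 9.12
tool_pos: [501.1, -99.2, 199.3]
tcp_rot: [179.6, 0.1, 104.2]
ft_force: [19.6, 5.6, -13.0]
finger_gap: 0.1
grip_force: 9.6
time: 9.75
tool_pos: [541.3, -88.4, 256.8]
tcp_rot: [-179.6, -0.2, 104.2]
ft_force: [0.2, 0.1, 0.3]
finger_gap: 0.0
grip_force: 0.0
time: 10.38
tool_pos: [562.8, -167.0, 431.8]
tcp_rot: [179.8, 0.2, 104.3]
ft_force: [0.4, 0.6, -0.8]
finger_gap: 0.1
grip_force: 0.0
time: 11.0
tool_pos: [528.3, -320.3, 428.1]
tcp_rot: [-179.9, -0.1, 104.1]
ft_force: [0.6, 0.5, -0.2]
finger_gap: -0.1
grip_force: 0.0
```

View pics/c4.png

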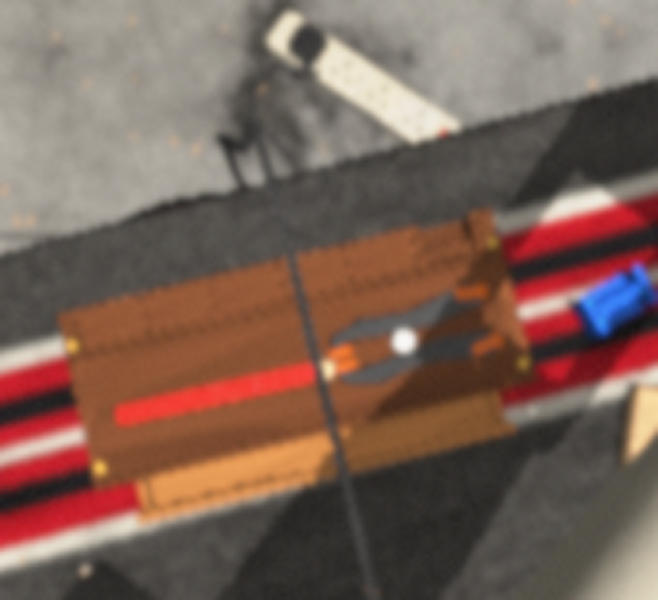

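View pics/c5.png

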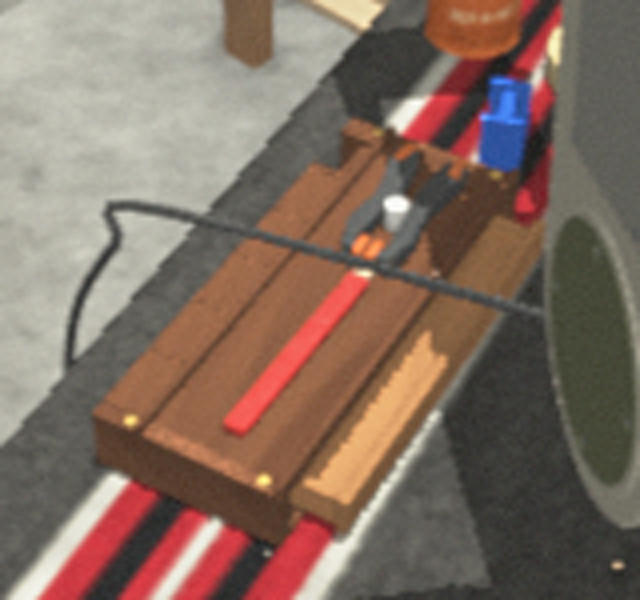

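The drawer stands out evenly along the front, at (140,520) to (510,430) in the top crop. That is about 31 mm. The pencil, clamp and blue part haven't moved, and the hand is clear.

```bash
python3 -c "
from bench import *
print(hand_in())"
```

```text
the job is handed in; nothing more can be done
None
```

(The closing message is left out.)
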